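Isolate and tag out the cabin heater

ROBOT

A 7-joint arm with a two-finger parallel gripper is mounted at the origin on the work surface. World frame = base frame: x ahead of the robot, y to its left, z up, the work surface at z = 0. Lengths are in m, angles in degrees, forces in N, time in s.
With the tool pointing down it reaches from about 0.425 to 0.875 m from the base axis. Payload 4.7 kg.
Tool frame: the origin (TCP) lies at the centre of the arm's flange, where the gripper is bolted on; the fingertips stand 182 mm ahead of it and the grasp point (between the pads) lies 164 mm ahead of it; z points along the fingers, y is the line along which they close (so a half turn about z gives the same grasp; the last joint's range is limited). The gripper opens to 87 mm and grips with 3 to 60 N. Pads are 19 mm wide; open, the fingers measure 117 mm over their backs; the gripper's body (75 mm by 190 mm) begins 51 mm behind the grasp point.
Start: joints at [-66.457, 18.392, -4.016, 83.108, 1.295, 78.541, -3.26], TCP at [0.251, 0.599, 0.405] pointing down, gripper open.
Joint ranges: [-163.93, 163.93], [-17.29, 119.83], [-79.2, 71.16], [3.27, 140.29], [-89.18, 269.18], [5.43, 117.66], [-154.24, 154.24]. Speed limits (degrees/s): [147.25, 147.25, 180, 180, 180, 180, 180].

INTERFACE

Orientations are given as [roll, pitch, yaw] about the fixed x, y, z axes, in that order (R = Rz(yaw) Ry(pitch) Rx(roll)).
In Python, from cell import env gives the robot as it stands. The module is installed in compiled form; this text tells all that it offers.
- The arm moves only by the tool step_arm, never from a script. Its argument "steps" is one flat list of numbers, 5 for each row, row after row: the opening, from 0 (shut) to 1 (fully open), then the shift along the tool's x, y, z in mm, then the turn about the tool's z in degrees. In form: [grip, dx, dy, dz, roll, grip, dx, dy, dz, roll, ...]. A call has 1 to 12 rows; each row shifts and turns the commanded pose from where the row before left it, along the tool's axes as they then stand; what a row does not reach is not made up. A row lasts 1/8 s, in which the tool goes at most 62.5 mm and 10.7 degrees, less where a joint would pass 70% of its speed; a pose out of reach is approached as far as the arm can. A call with a gripper value outside its range is refused whole. The fingers move at their own pace and stop on an object; "grip_force" is the grip in N (left out, the last holds). Time passes only in rows, so rows that do not move let the fingers close. It gives the time, the measured TCP pose, the force, the opening and the grip force at its end, in the units of the state.
- env.get_obs(): the state, without advancing time (a new reading comes with each control period).
- env.read_camera(name): name is "side" or "top"; returns a dict with "image" (400x640x3 uint8, red, green, blue), "camera_matrix" (3x3 intrinsics, pixels), "R" (3x3) and "t" (3): a world point X has camera coordinates R X + t. Camera axes: x right, y down, z forward; pixel columns grow to the right and rows downward; lengths in m; the calibration is good to about 2 mm. A picture is of the moment at which its call begins. There is no depth.
- env.sign_off(): hands the job in; it is judged then, once.
The state is a dict: "time_s": time; "qpos": joint angles; "joint_velocities": joint speeds; "effort": joint torques, N m; "tool_pos": TCP position; "tool_rot": TCP orientation; "force": force on the tool from outside, world axes, zero at the start; "wrist_torque": the same for the moment, N m; "grip_width": finger opening in m; "grasp_force": force on a finger pad.
Only numpy, scipy, OpenCV 4.12 (cv2) and the standard library are available. Lean on these libraries where they do the work, as an engineer would, in place of code of your own. Each camera call takes 0.05 s, during which the arm holds its last target. There are 200 camera calls.

TASK

The cabin heater is about to be serviced: first flip its isolator toggle on the grey console over towards the red dot until it snaps to off. Then take the red lock-off tag from the table and thread its curved steel hook round through the locking eye on the console until the eye sits in the far bend of the hook, and leave the tag hooked there, lying flat on the console. Leave the heater knob and everything else on the chart table as they are.

Things in the scene. Friction and masses are not known exactly. Their poses are not given: they have to be found in the camera images.
- heater_toggle (a joint): lean of the isolator toggle lever in rad, in the console's x-z plane: -0.42 = on (leaning to the console's +x side, away from the robot, to a green dot), 0 = upright, +0.42 = off (to the -x side, to the robot and a red dot). A spring holds it at either end: about 4 N sideways at the tip starts it; past upright it snaps over by itself
- toggle_tip (a point): free end of the toggle, a chromed bat lever, 12 mm thick at its end and 8 mm lower down, on its centre line, 46 mm from its pivot. The pivot lies at (32, -80, 55) mm in the console's frame
- console: fixed low grey console 190 mm (x) by 240 mm (y), flat top 45 mm above the table; origin under its centre, x away from the robot (turned up to 0.25 rad), y to the left. On top: toggle at (32, -80) mm, heater knob (black, round base 64 mm wide, 44 mm tall) at (-50, -75), locking eye at (50, 30); the rest is free. A cable gland sticks out of its far side
- eye (a point): centre of the hole of the locking eye, 15 mm above the console's top: an upright steel ring of 5 mm bar, hole 26 mm wide, 36 mm outside, sunk in a foot plate 50 by 20 mm, 2 mm thick. The ring stands in the console's x-z plane; the hole's axis runs along the console's y. Axes as the console's
- tag_center (a point): centre of the fob of the red lock-off tag (loose, 100 to 160 g, lying flat, balanced about 20 mm from here towards the hook): a red block 60 mm (x) by 40 mm (y) by 12 mm (z), this point half-way up. x points to the hook, z up. A 6 mm steel rod at mid-height leaves it at x = 30 mm and ends in a C-hook
- hook_center (a point): centre of the C-hook's arc, 76 mm from tag_center along x, same axes. Mean radius 22 mm; angles about it from x towards y: the rod comes aside from the fob to 225 degrees, runs round by 270 (hook_back) and 360 (hook_bend) to the tip at 450 = 90 (hook_tip); from 90 to 180 it is open, so it threads a ring by turning counter-clockwise (from above) about this point
- hook_tip (a point): centre line of the hook's rod at its free tip, 22 mm from hook_center along the tag's +y (the rounded end goes 3 mm beyond)
- hook_bend (a point): centre line of the rod at the far bend of the hook, 22 mm from hook_center along the tag's +x, opposite the fob
- hook_back (a point): centre line of the rod on the back of the hook, 22 mm from hook_center along the tag's -y
- heater_knob_mark (a point): outer end of the white pointer line on the heater knob; to be left as it is
- carabiner: bystander: steel carabiner, 90 by 54 mm, 8 mm thick, lying flat; origin at its middle on the table
- egg_cup: bystander: blue and white ceramic egg cup, 48 mm in diameter, 55 mm tall; origin under its foot
- ear_defenders: bystander: yellow ear defenders lying on the table, 190 mm over the cups (y), cups 72 mm high, headband reaching 95 mm in +x; origin on the table midway between the cups
- dividers: bystander: brass chart dividers, 160 mm long (x), 50 mm wide, 9 mm high; origin at the middle on the table
- compass: bystander: round black rubber hand-bearing compass, 80 mm in diameter, 32 mm high; origin under its centre
- parallel_rule: bystander: blue parallel rule, 60 mm (x) by 300 mm (y), 8 mm high; origin under its centre
- mug: bystander: white mug, 76 mm in diameter, 85 mm tall, handle at +y; origin under its centre
- first_aid_grip (a point): green grip strip of the sliding door on the white first-aid case (200 by 270 mm, 97 mm tall) at the left of the table; stays shut
- tag: the same red tag as a whole; origin at the centre of the fob's underside, 6 mm below tag_center
Not all that is in view belongs to the job. What is shaped like the tag but blue or yellow is not meant.

How it is judged (in metres and radians):
On the way, in this order (a step that is already met when the one before it is completed fails the run):
1. the isolator toggle has snapped over to off (value of joint heater_toggle above 0.3 rad), for 0.2 s.
2. with the toggle off, the tag's hook is threaded through the locking eye, tip on one side of the ring and back of the hook on the other (value of joint heater_toggle above 0.3 rad and ((x of hook_center in the frame of eye below -0.006 m and y of hook_tip in the frame of eye above 0.006 m and y of hook_back in the frame of eye below -0.006 m) or (x of hook_center in the frame of eye above 0.006 m and y of hook_tip in the frame of eye below -0.006 m and y of hook_back in the frame of eye above 0.006 m)) and horizontal distance between hook_center and eye below 0.036 m and z of hook_bend in the frame of eye between -0.014 and 0.01 m), for 0.1 s.
At the end, for the whole second after the job is handed in: toggle off (above 0.3 rad); hook through the eye (tip and back 6 mm or more on opposite sides of the ring), hook_bend within 15 mm of the eye horizontally, 14 mm below to 10 mm above it; tag at rest, flat on the console (tilt under 0.2 rad, fob centre under 11 mm above its top) (value of joint heater_toggle above 0.3 rad and ((x of hook_center in the frame of eye below -0.006 m and y of hook_tip in the frame of eye above 0.006 m and y of hook_back in the frame of eye below -0.006 m) or (x of hook_center in the frame of eye above 0.006 m and y of hook_tip in the frame of eye below -0.006 m and y of hook_back in the frame of eye above 0.006 m)) and horizontal distance between hook_bend and eye below 0.015 m and z of hook_bend in the frame of eye between -0.014 and 0.01 m and angle between tag_center's own z axis and vertical below 0.2 rad and z of tag_center in the frame of console below 0.056 m and linear speed of tag below 0.01 m/s); the robot touches nothing.
It fails at once if a loose bystander (carabiner, egg cup, ear defenders, dividers, compass, parallel rule or mug) is pushed more than 20 mm from where it was (distance of any of carabiner, egg_cup, ear_defenders, dividers, compass, parallel_rule, mug from where it was at the start of the episode above 0.02 m).
It fails at once if the egg cup is knocked over (angle between egg_cup's own z axis and vertical above 0.5 rad).
It fails at once if the heater knob is turned (its pointer moves more than 6 mm) (distance of heater_knob_mark from where it was at the start of the episode above 0.006 m).
It fails at once if the first-aid case's sliding door is moved more than 15 mm (distance of first_aid_grip from where it was at the start of the episode above 0.015 m).
It also fails if it takes over 64 s, if anything falls off the work surface, if the arm or the gripper's body presses on something with over 40 N, if the wrist force passes 120 N, or if a joint passes its speed limit or range.

## Working session

There is one attempt and no reset: what is moved stays moved. The work goes in short steps, Python scripts to look and compute and a tool call to move; the robot and the scene stay as the last step left them, time stands still between calls to the robot, and variables do not carry over. Pictures are saved under pics/ and viewed, at most 10 in all, crops included, and the job is handed in when it is done.

Besides the shell and the picture viewer there is one more tool, called as name(argument=value, ...) on one line, values as JSON. step_arm: Moves the arm, as the interface text tells. Its arguments: {"type":"object","properties":{"steps":{"type":"array","items":{"type":"number"}},"grip_force":{"type":"number"}},"required":["steps"]}

```bash
mkdir -p pics; cat > h.py <<'E'
import numpy as np,cv2
from cell import env
def shot(n,name):
    c=env.read_camera(n); cv2.imwrite(f'pics/{name}.png',c['image'][:,:,::-1]); np.savez(f'pics/{name}.npz',**c); return c
def load(name): return np.load(f'pics/{name}.npz')
def onplane(c,u,v,z):
    R,t,K=c['R'],c['t'],c['camera_matrix']
    d=R.T@np.linalg.solve(K,[u,v,1.]); o=-R.T@t
    return o+d*(z-o[2])/d[2]
def proj(c,X):
    p=c['camera_matrix']@(c['R']@np.asarray(X,float)+c['t']); return p[:2]/p[2]
def crop(name,out,x0,y0,w,h,s):
    im=cv2.imread(f'pics/{name}.png')[y0:y0+h,x0:x0+w]
    cv2.imwrite(f'pics/{out}.png',cv2.resize(im,None,fx=s,fy=s,interpolation=cv2.INTER_CUBIC))
E
python3 - <<'E'
from h import *
for n in('top','side'):
    c=shot(n,n+'0'); print(n,-c['R'].T@c['t'],c['R'].round(2).tolist(),c['camera_matrix'][0,0])
o=env.get_obs(); print(o['tool_pos'],o['tool_rot'],o['force'],o['time_s'])
E
```

```text
top [0.28714818 0.06762736 1.2718006 ] [[0.01, -1.0, 0.01], [-0.98, -0.02, -0.18], [0.18, -0.01, -0.98]] 396.1054597922979
side [ 0.38556627 -0.86939469  0.69317415] [[0.99, -0.1, 0.02], [-0.04, -0.53, -0.85], [0.1, 0.84, -0.53]] 364.82507257456393
[0.25121158 0.59930574 0.40379859] [-1.79905078e+02  6.69626778e-03  1.57262146e+02] [-0.18828105 -1.07189185 -0.29109212] 0.1
```

View pics/top0.png

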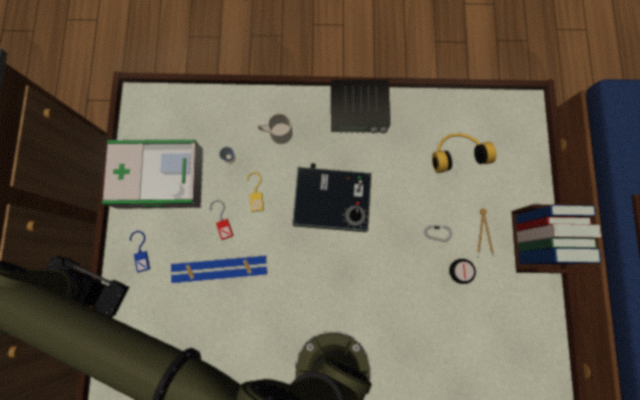

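View pics/side0.png

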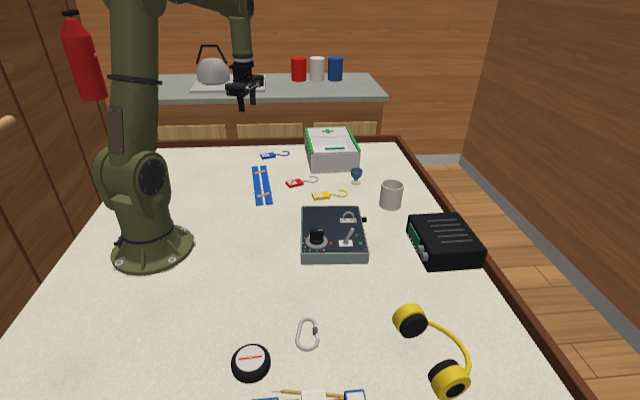

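The top view shows the console at about (332,199), the red tag at (224,230) with its hook at (218,207). The side view shows the eye at (348,216), the toggle at (349,237) and the red tag at (300,182).

```bash
python3 - <<'E'
from h import *
crop('top0','a1',200,155,180,85,4.4)
a=cv2.imread('pics/a1.png')
crop('side0','a2',280,165,100,105,5)
E
```

```text
(no output)
```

View pics/a1.png

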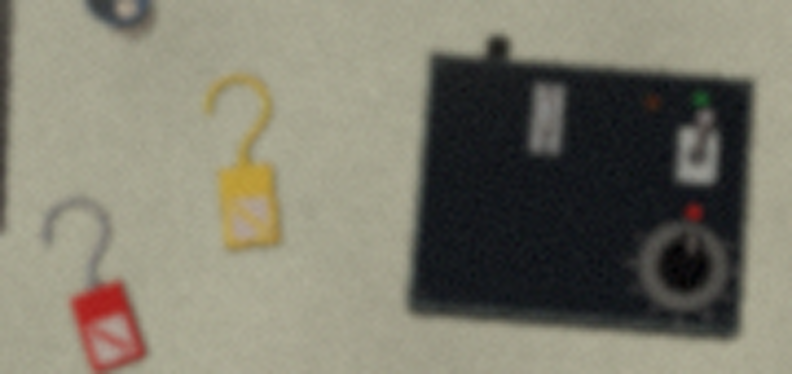

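View pics/a2.png

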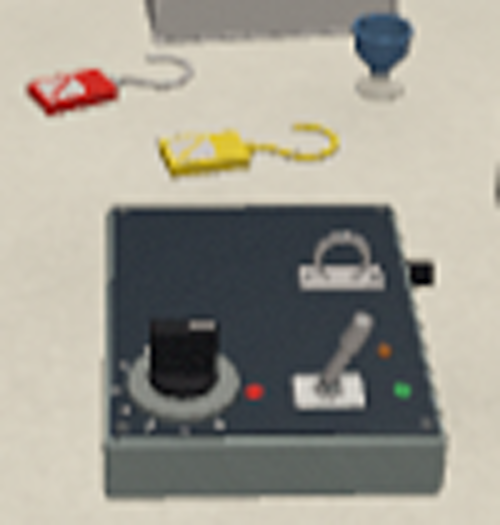

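```bash
cat >> h.py <<'E'
from scipy.optimize import least_squares
def fit(obs,p0,img={}):
    # obs: (cam, u,v, X local) ; pose x,y,yaw on the table
    def f(p,full=False):
        c,s=np.cos(p[2]),np.sin(p[2]); r=[]
        for cam,u,v,X in obs:
            W=[p[0]+c*X[0]-s*X[1],p[1]+s*X[0]+c*X[1],X[2]]
            r+=list(proj(cam,W)-[u,v])
        return np.array(r)
    q=least_squares(f,p0,loss='soft_l1'); return q.x,f(q.x).reshape(-1,2).round(1)
E
python3 - <<'E'
from h import *
T,S=load('top0'),load('side0'); T={k:T[k] for k in T};S={k:S[k] for k in S}
t=lambda x,y,X:(T,(x+.5)/4.4-.5+200,(y+.5)/4.4-.5+155,X)
s=lambda x,y,X:(S,(x+.5)/5-.5+280,(y+.5)/5-.5+165,X)
o=[t(432,57,(.095,.12,.045)),t(752,80,(.095,-.12,.045)),t(740,322,(-.095,-.12,.045)),t(413,302,(-.095,.12,.045)),
t(547,119,(.05,.03,.047)),s(108,208,(-.095,.12,.045)),s(391,208,(.095,.12,.045)),s(440,436,(.095,-.12,.045)),s(107,436,(-.095,-.12,.045)),s(341,277,(.05,.03,.047)),s(342,233,(.05,.03,.078)),
s(363,321,(.032+.046*np.sin(.42),-.08,.055+.046*np.cos(.42)))]
for oo in(o,o[:5],o[5:]):
    p,r=fit(oo,[.6,.05,0]);print(p.round(4),r.tolist())
g=[t(72,298,(.03,.02,.012)),t(122,282,(.03,-.02,.012)),t(147,353,(-.03,-.02,.012)),t(98,372,(-.03,.02,.012)),
t(44,243,(.076,.025,.006)),t(77,201,(.101,0,.006)),t(110,238,(.076,-.025,.006)),
s(104,68,(.03,.02,.012)),s(117,89,(.03,-.02,.012)),s(28,88,(-.03,.02,.012)),s(40,105,(-.03,-.02,.012)),s(193,71,(.101,0,.006))]
for oo in(g,g[:7],g[7:]):
    p,r=fit(oo,[.5,.4,0.2]);print(p.round(4),np.degrees(p[2]),r.tolist())
E
```

```text
[ 0.5238  0.0058 -0.0678] [[-0.9, -1.5], [1.1, -0.5], [0.4, 3.5], [-2.1, 1.7], [-0.1, 0.3], [-0.5, -1.3], [0.7, -1.5], [1.9, 0.5], [-1.2, 1.2], [-0.2, 0.1], [0.2, 0.5], [0.7, -0.4]]
[ 0.5257  0.0049 -0.0583] [[-0.9, -1.7], [1.2, -1.4], [1.0, 2.6], [-1.6, 1.5], [0.1, -0.2]]
[ 0.5232  0.0068 -0.0756] [[-0.5, -1.5], [0.8, -1.6], [1.2, 0.5], [-1.8, 0.8], [-0.3, -0.0], [0.0, 0.4], [0.2, -0.6]]
[0.4242 0.346  0.3528] 20.216538336008405 [[-0.2, 0.0], [0.4, -0.4], [0.3, 1.1], [-0.7, 1.0], [0.9, -0.1], [-1.3, -0.2], [0.8, -4.0], [-1.2, -0.1], [0.4, 0.3], [-0.4, -1.0], [1.1, 0.3], [-0.3, -0.7]]
[0.4245 0.3459 0.3695] 21.172858571987184 [[-0.3, 0.1], [0.3, -0.6], [0.4, 0.9], [-0.5, 0.9], [0.6, 0.1], [-1.8, -0.1], [0.4, -4.0]]
[0.4239 0.3459 0.2857] 16.37196783897839 [[-0.8, 0.0], [0.2, 0.6], [-0.4, -1.3], [0.5, 0.2], [0.3, 0.0]]
```

```bash
cat >> h.py <<'E'
CON=(.5238,.0058,-.0678)
def c2w(x,y):
    a,b,t=CON; return a+np.cos(t)*x-np.sin(t)*y, b+np.sin(t)*x+np.cos(t)*y
def goto(x,y,z,yaw):
    """TCP target -> roll first, then shift in the turned tool frame (mm)"""
    o=env.get_obs(); p=o['tool_pos']; r=o['tool_rot'][2]
    roll=-((yaw-r+180)%360-180); a=np.radians(yaw); dx,dy,dz=(np.array([x,y,z])-p)*1e3
    print('t',round(o['time_s'],2),'pos',p.round(4),'rot',np.round(o['tool_rot'],1),'F',np.round(o['force'],1),'gw',round(o['grip_width'],4))
    print('roll %.1f dx %.1f dy %.1f dz %.1f'%(roll,dx*np.cos(a)+dy*np.sin(a),dx*np.sin(a)-dy*np.cos(a),-dz))
E
python3 -c "
from h import *
goto(*c2w(.074,-.08),.404,176.1)"
```

```text
t 0.1 pos [0.2512 0.5993 0.4038] rot [-179.9    0.   157.3] F [-0.2 -1.1 -0.3] gw 0.0869
roll -18.8 dx -386.3 dy -653.6 dz -0.2
```

step_arm(steps=[0, 0, 0, 0, -9.4, 0, 0, 0, 0, -9.4, 0, -24, -41, 0, 0, 0, -24, -41, 0, 0, 0, -24, -41, 0, 0, 0, -24, -41, 0, 0, 0, -24, -41, 0, 0, 0, -24, -41, 0, 0, 0, -24, -41, 0, 0, 0, -24, -41, 0, 0, 0, -24, -41, 0, 0, 0, -24, -41, 0, 0])

```text
time_s: 1.6
tool_pos: [0.4629, 0.1725, 0.4045]
tool_rot: [-180.0, -0.0, 176.1]
force: [0.3, 0.2, -0.5]
grip_width: 0.0006
grasp_force: 0.0
```

step_arm(steps=[0, -24, -41, 0, 0, 0, -24, -41, 0, 0, 0, -24, -41, 0, 0, 0, -24, -41, 0, 0, 0, -24, -41, 0, 0, 0, -24, -41, 0, 0, 0, 0, 0, 0, 0, 0, 0, 0, 0, 0])

```text
time_s: 2.6
tool_pos: [0.5892, -0.0808, 0.4042]
tool_rot: [180.0, -0.1, 176.1]
force: [-0.3, -0.0, -0.4]
grip_width: 0.0005
grasp_force: 0.0
```

```bash
python3 -c "
from h import *
goto(*c2w(.074,-.08),.263,176.1)"
```

```text
t 2.6 pos [ 0.5892 -0.0808  0.4042] rot [ 1.800e+02 -1.000e-01  1.761e+02] F [-0.3 -0.  -0.4] gw 0.0005
roll -0.0 dx -2.9 dy 2.0 dz 141.2
```

step_arm(steps=[0, -3, 2, 40, 0, 0, 0, 0, 40, 0, 0, 0, 0, 40, 0, 0, 0, 0, 21, 0, 0, 0, 0, 0, 0, 0, 7, 0, 0, 0, 0, 7, 0, 0, 0, 0, 7, 0, 0, 0, 0, 7, 0, 0, 0, 0, 7, 0, 0, 0, 0, 3, 0, 0, 0, 0, 0, 0, 0, 0])

```text
time_s: 4.1
tool_pos: [0.5543, -0.0769, 0.2637]
tool_rot: [180.0, -0.0, 176.1]
force: [0.8, -0.4, -0.3]
grip_width: 0.0001
grasp_force: 0.4
```

```bash
python3 - <<'E'
from h import *
goto(*c2w(.074,-.08),.263,176.1)
shot('side','s1');crop('s1','s1c',280,165,110,105,5)
E
```

```text
t 4.1 pos [ 0.5543 -0.0769  0.2637] rot [180.   -0.  176.1] F [ 0.8 -0.4 -0.3] gw 0.0001
roll -0.0 dx -38.0 dy 0.4 dz 0.7
```

View pics/s1c.png

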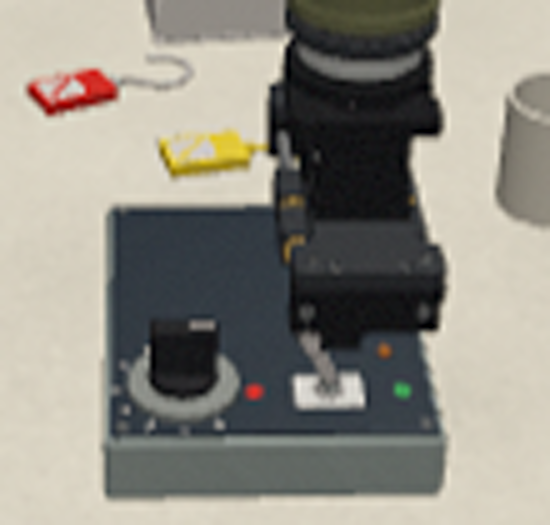

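The toggle now leans left, towards the red dot ((318,360) in the crop), so it has snapped over. Next I back off and go to the tag.

step_arm(steps=[0, -12, 0, 0, 0, 0, 0, 0, -45, 0, 0, 0, 0, -45, 0, 0, 0, 0, -30, -6, 0.65, 0, 0, 0, -9, 0.65, 0, 0, 0, -9])

```text
time_s: 4.9
tool_pos: [0.5672, -0.0777, 0.3841]
tool_rot: [-180.0, 0.0, -159.6]
force: [-1.1, 1.2, 0.2]
grip_width: 0.0136
grasp_force: 0.0
```

```bash
python3 -c "
from h import *
goto(.4337,.3494,.26,200.2)"
```

```text
t 4.9 pos [ 0.5672 -0.0777  0.3841] rot [-180.     0.  -159.6] F [-1.1  1.2  0.2] gw 0.0136
roll 0.2 dx -22.2 dy 446.9 dz 124.1
```

step_arm(steps=[0.65, -3, 50, 0, 0, 0.65, -3, 50, 0, 0, 0.65, -3, 50, 0, 0, 0.65, -3, 50, 0, 0, 0.65, -3, 50, 0, 0, 0.65, -3, 50, 0, 0, 0.65, -2, 50, 0, 0, 0.65, -2, 50, 0, 0, 0.65, 0, 47, 0, 0, 0.65, 0, 0, 50, 0, 0.65, 0, 0, 50, 0, 0.65, 0, 0, 24, 0])

```text
time_s: 6.4
tool_pos: [0.4332, 0.3493, 0.2562]
tool_rot: [-179.9, -0.3, -159.9]
force: [-0.0, -0.1, -0.2]
grip_width: 0.0566
grasp_force: 0.0
```

```bash
python3 - <<'E'
from h import *
goto(.4337,.3494,.185,200.2)
shot('side','s2');crop('s2','s2c',240,110,130,100,6)
E
```

```text
t 6.4 pos [0.4332 0.3493 0.2562] rot [-179.9   -0.3 -159.9] F [-0.  -0.1 -0.2] gw 0.0566
roll -0.1 dx -0.5 dy -0.1 dz 71.2
```

View pics/s2c.png

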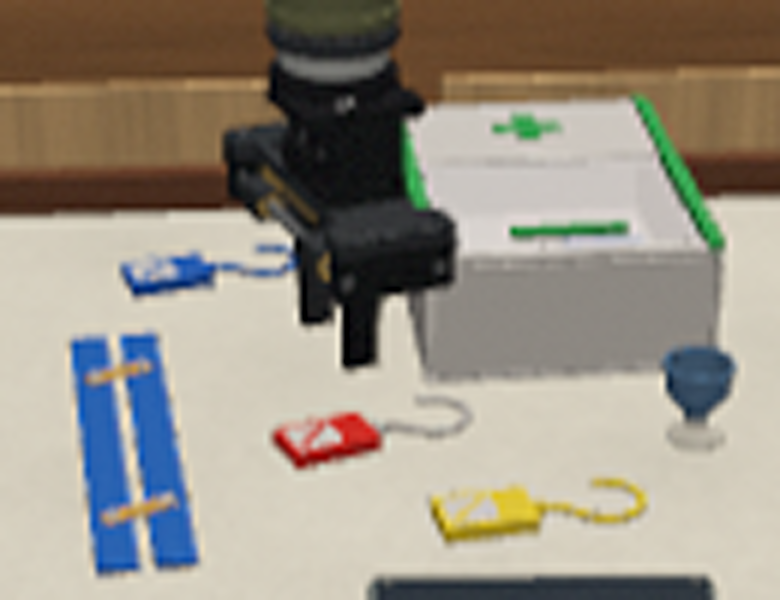

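The fingers straddle the red fob (fob at (327,438) in the crop, fingers above it). The first-aid case is clear. I descend and grip.

step_arm(steps=[0.65, 0, 0, 35, 0, 0.65, 0, 0, 26, 0, 0.65, 0, 0, 10, 0, 0.65, 0, 0, 0, 0, 0, 0, 0, 0, 0, 0, 0, 0, 0, 0, 0, 0, 0, 0, 0, 0, 0, 0, 0, 0, 0, 0, 0, 0, 0], grip_force=25)

```text
time_s: 7.58
tool_pos: [0.4341, 0.3503, 0.1899]
tool_rot: [179.9, 0.1, -159.9]
force: [-1.0, -0.0, 5.7]
grip_width: 0.0397
grasp_force: 24.9
```

step_arm(steps=[0, 0, 0, 0, 0, 0, 0, 0, 0, 0, 0, 0, 0, -30, 0, 0, 0, 0, -40, 0, 0, 0, 0, -40, 0, 0, 0, 0, -40, 0, 0, 0, 0, 0, 0])

```text
time_s: 8.45
tool_pos: [0.4346, 0.3501, 0.342]
tool_rot: [179.9, 0.3, -159.9]
force: [0.3, 0.3, -2.2]
grip_width: 0.0393
grasp_force: 24.9
```

```bash
python3 - <<'E'
from h import *
goto(.4337,.3494,.33,200.2)
shot('side','s3');shot('top','t3')
crop('s3','s3c',250,90,130,100,6)
E
```

```text
t 8.45 pos [0.4346 0.3501 0.342 ] rot [ 179.9    0.3 -159.9] F [ 0.3  0.3 -2.2] gw 0.0393
roll -0.1 dx 1.1 dy -0.3 dz 12.0
```

View pics/s3c.png

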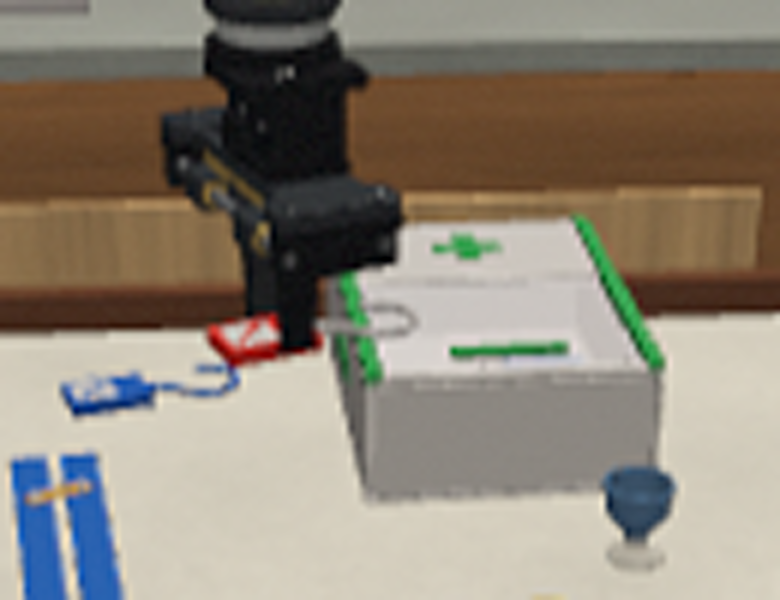

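The tag is held level by the fob, with the hook pointing right (bend at about (416,322) in the crop). I turn it to the threading angle.

step_arm(steps=[0, 0, 0, 0, 10.6, 0, 0, 0, 0, 10.6, 0, 0, 0, 0, 10.6, 0, 0, 0, 0, 10.6, 0, 0, 0, 0, 10.6, 0, 0, 0, 0, 10.6, 0, 0, 0, 0, 10.6, 0, 0, 0, 0, 10.6, 0, 0, 0, 0, 10.6, 0, 0, 0, 0, 10.6, 0, 0, 0, 0, 10.6, 0, 0, 0, 0, 10.6])

```text
time_s: 10.05
tool_pos: [0.4332, 0.3492, 0.3362]
tool_rot: [-179.9, 0.2, 72.5]
force: [-0.6, 0.9, -1.8]
grip_width: 0.0388
grasp_force: 24.9
```

step_arm(steps=[0, 0, 0, 0, 10.6, 0, 0, 0, 0, 10.6, 0, 0, 0, 0, 0])

```text
time_s: 10.42
tool_pos: [0.4333, 0.3493, 0.3367]
tool_rot: [-180.0, 0.2, 51.8]
force: [-0.3, 0.8, -1.7]
grip_width: 0.0397
grasp_force: 24.9
```

```bash
python3 - <<'E'
from h import *
T=load('top0'); 
# check of the tag offset in the hand from s3
S=load('s3'); a=np.radians(20.1); b=np.array([.4346,.3501])
for off in(0,.01,.02):
    print(off,proj(S,[*(b+(.101-off)*np.array([np.cos(a),np.sin(a)])),.342-.184]),'seen 319.3 143.3')
goto(*c2w(.0659,.0841),.342,51.1)
E
```

```text
0 [321.21613783 141.42461568] seen 319.3 143.3
0.01 [318.7902775  141.85348742] seen 319.3 143.3
0.02 [316.35070599 142.28478318] seen 319.3 143.3
t 10.43 pos [0.4333 0.3493 0.3367] rot [-180.     0.2   51.8] F [-0.3  0.8 -1.7] gw 0.0397
roll 0.7 dx -103.8 dy 291.9 dz -5.3
```

step_arm(steps=[0, -17, 49, 0, 0.7, 0, -17, 49, 0, 0, 0, -17, 49, 0, 0, 0, -17, 49, 0, 0, 0, -18, 48, 0, 0, 0, -18, 48, 0, 0, 0, 0, 0, 30, 0, 0, 0, 0, 0, 0, 0, 0, 0, 0, 0])

```text
time_s: 11.55
tool_pos: [0.5954, 0.0864, 0.3087]
tool_rot: [-180.0, 0.0, 51.1]
force: [-0.7, 0.3, -1.3]
grip_width: 0.0395
grasp_force: 24.9
```

```bash
python3 - <<'E'
from h import *
goto(*c2w(.0659,.0841),.242,51.1)
shot('side','s4');shot('top','t4')
crop('s4','s4c',300,160,100,100,4);crop('t4','t4c',260,140,100,100,4)
cv2.imwrite('pics/v4.png',np.hstack([cv2.imread('pics/s4c.png'),cv2.imread('pics/t4c.png')]))
E
```

```text
t 11.55 pos [0.5954 0.0864 0.3087] rot [-180.     0.    51.1] F [-0.7  0.3 -1.3] gw 0.0395
roll 0.0 dx -1.0 dy 0.6 dz 66.7
```

View pics/v4.png

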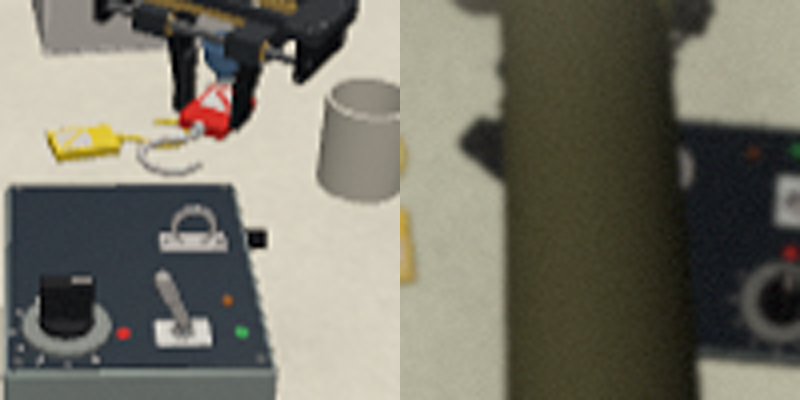

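The toggle is off ((165,290) crop), and the held hook hangs above the eye with its open side to the right and its tip at (200,167). I compare that with the prediction.

```bash
python3 - <<'E'
from h import *
S=load('s4'); d=lambda a:np.array([np.cos(np.radians(a)),np.sin(np.radians(a))])
b=np.array([.5954,.0864]); C=b+.066*d(-128.9); z=.3087-.184
f=lambda p:((proj(S,p)-[300,160])*4+1.5).round(1)
print('tip end',f([*(C+.0235*d(-38.9-6)),z]),'seen 200,167; leftmost',f([*(C+.025*d(180)),z]),'seen 138,152; lowest',f([*(C+.025*d(-80)),z]),'seen ~168,174')
print('eye top',f([*c2w(.05,.03),.078]),'seen 193,205')
E
```

```text
tip end [194.4 166.3] seen 200,167; leftmost [135.  156.6] seen 138,152; lowest [179.6 172.8] seen ~168,174
eye top [194.4 208.4] seen 193,205
```

step_arm(steps=[0, -1, 1, 25, 0, 0, 0, 0, 25, 0, 0, 0, 0, 16, 0, 0, 0, 0, 0, 0, 0, 0, 0, 0, 0])

```text
time_s: 12.28
tool_pos: [0.5963, 0.0841, 0.2439]
tool_rot: [179.9, -0.1, 51.0]
force: [0.2, -0.1, -1.6]
grip_width: 0.0396
grasp_force: 24.9
```

step_arm(steps=[0, -1.1, -12, 0, -10.4, 0, -1.1, -12, 0, -10.4, 0, -1.1, -12, 0, -10.4, 0, -1.1, -12, 0, -10.4, 0, -1.1, -12, 0, -10.4, 0, 0, 0, 0, 0])

```text
time_s: 13.02
tool_pos: [0.5391, 0.0969, 0.244]
tool_rot: [179.9, -0.0, 102.8]
force: [0.6, 1.2, -1.5]
grip_width: 0.0391
grasp_force: 24.9
```

```bash
python3 - <<'E'
from h import *
d=lambda a:np.array([np.cos(np.radians(a)),np.sin(np.radians(a))])
w=np.array(c2w(.028,.03))-.066*d(51.1+52-180)
goto(*w,.242,51.1+52)
shot('side','s5');crop('s5','s5c',310,180,70,60,8)
E
```

```text
t 13.03 pos [0.5391 0.0969 0.244 ] rot [179.9  -0.  102.8] F [ 0.6  1.2 -1.5] gw 0.0391
roll -0.3 dx 1.2 dy 0.0 dz 2.0
```

View pics/s5c.png

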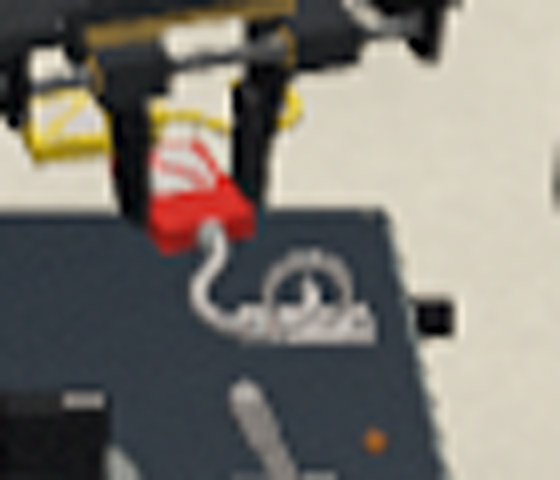

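The tip shows inside the ring's hole at about (310,290), with no contact force, so I keep turning.

step_arm(steps=[0, -1.1, -12, 0, -10.4, 0, -1.1, -12, 0, -10.4, 0, -1.1, -12, 0, -10.4, 0, -1.1, -12, 0, -10.4, 0, 0, 0, 0, 0])

```text
time_s: 13.7
tool_pos: [0.5002, 0.0701, 0.2433]
tool_rot: [179.9, 0.0, 144.2]
force: [0.9, 0.4, -1.1]
grip_width: 0.0393
grasp_force: 24.9
```

step_arm(steps=[0, -1.1, -12, 0, -10.4, 0, -1.1, -12, 0, -10.4, 0, -1.1, -12, 0, -10.4, 0, 0, 0, 0, 0, 0, 0, 0, 0, 0])

```text
time_s: 14.32
tool_pos: [0.4882, 0.0379, 0.243]
tool_rot: [180.0, 0.0, 175.5]
force: [-0.2, 0.4, -1.6]
grip_width: 0.0391
grasp_force: 24.9
```

```bash
python3 - <<'E'
from h import *
goto(*c2w(.028-.066,.03),.236,176.1)
E
```

```text
t 14.32 pos [0.4882 0.0379 0.243 ] rot [180.    0.  175.5] F [-0.2  0.4 -1.6] gw 0.0391
roll -0.6 dx 0.3 dy 0.4 dz 7.0
```

step_arm(steps=[0, 0, 0, 3, 0, 0, 0, 0, 3, 0, 0, 0, 0, 1.5, 0, 0, 0, 0, 0, 0])

```text
time_s: 14.82
tool_pos: [0.4877, 0.0372, 0.2352]
tool_rot: [180.0, -0.0, 175.7]
force: [0.2, -0.2, -1.5]
grip_width: 0.0391
grasp_force: 24.9
```

Not quite in contact yet; I lower a little further.

step_arm(steps=[0, 0, 0, 0.5, 0, 0, 0, 0, 0.5, 0, 0, 0, 0, 0, 0])

```text
time_s: 15.2
tool_pos: [0.4877, 0.0371, 0.2349]
tool_rot: [180.0, 0.0, 175.8]
force: [-2.0, -1.0, 5.7]
grip_width: 0.0391
grasp_force: 24.9
```

step_arm(steps=[0.5, 0, 0, 0, 0, 0.55, 0, 0, 0, 0, 0.65, 0, 0, 0, 0, 0.65, 0, 0, 0, 0, 0.65, 0, 0, -15, 0, 0.65, 0, 0, -40, 0, 0.65, 0, 0, -50, 0, 0.65, 0, 0, -50, 0, 0.65, 0, 0, 0, 0, 0.65, 0, 0, 0, 0])

```text
time_s: 16.45
tool_pos: [0.4874, 0.037, 0.3896]
tool_rot: [180.0, 0.0, 175.8]
force: [0.7, -0.9, -0.2]
grip_width: 0.0565
grasp_force: 0.0
```

```bash
python3 - <<'E'
from h import *
goto(*c2w(.028-.066,.03),.4,176.1)
S=shot('side','s6');crop('s6','s6c',300,190,75,75,8)
p=c2w(.05,.03); f=lambda q:((proj(S,q)-[300,190])*8+3.5).round(0)
print('expected fob c top',f([*c2w(-.048,.03),.057]),'bend',f([*p,.051]))
E
```

```text
t 16.45 pos [0.4874 0.037  0.3896] rot [180.    0.  175.8] F [ 0.7 -0.9 -0.2] gw 0.0565
roll -0.3 dx -0.4 dy 1.3 dz -10.4
expected fob c top [130. 224.] bend [385. 236.]
```

View pics/s6c.png

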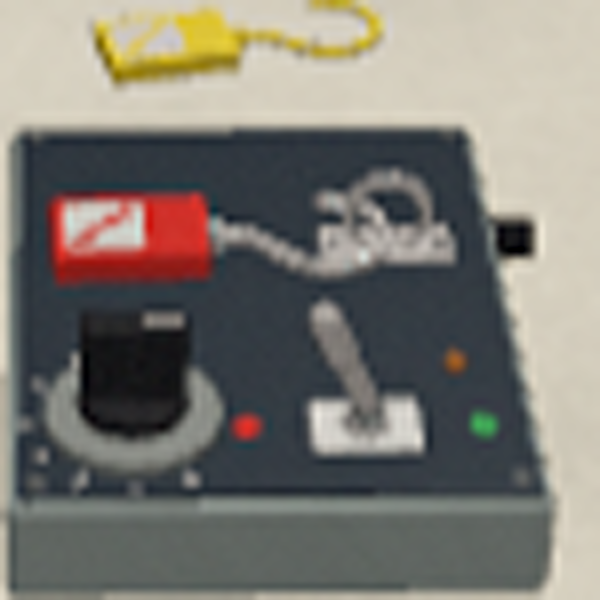

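The fob lies flat at (130,227), right where predicted. The hook goes through the eye, with its tip behind the ring at (325,200) and its back in front at (325,270). The toggle is off, so I hand in.

```bash
python3 -c "
from cell import env
print(env.sign_off())"
```

```text
the job is handed in; nothing more can be done
None
```

The job is handed in: in the last picture the toggle is off and the red tag is hooked through the locking eye, lying flat on the console. The knob and the things around it look unmoved, and about 16.5 s of the 64 s were used. No verdict came back.

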